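Find the full tube box by feel and load it into the analyser

TASK

Three identical closed tube boxes stand in the return tray: one is still full of tubes, the other two hold only bare racks. Feel which is the full one by raising the front end of a box slightly by its handle, with the far end still resting in the tray, and holding it a moment, then set the full box gently down in the analyser's loading dock, flat on the pocket's floor, and leave the two light ones standing in the tray. Keep the boxes close to level, never press or bump them hard into tray or dock, and leave the rack, bottle and mouse where they are.

Things in the scene. Friction and masses are not known exactly. Their poses are not given: they have to be found in the camera images.
- tray: Blue-grey return tray fixed to the bench, 270 mm (x) x 370 (y) x 22 high, floor and walls 4 mm thick. Origin: centre of its underside. The boxes stand in it side by side, about 105 mm apart, along its x. Held raised by the handle, a light box pulls down with about 1.5 to 2.5 N, the full one with 3.5 to 5.5 N. A grip of about 25 N carries either; over 50 N closing pads push it down hard.
- box_a: One of three identical closed tube boxes: aluminium, teal lid fixed on, 180 mm long (x), 56 wide (y), 85 high with lid. Origin: centre of underside; z up; -x is the front end, towards the robot, with the handle. Hidden inside and centred is a rack: in one box full (0.65 to 0.78 kg in all), in two bare (0.25 to 0.28 kg); which differs each time. Can be pinched across its sides at mid length.
- handle_a (a point): Middle of the grip of box_a's drop handle: black sleeve 10 mm thick, 38 long along the box's y, on two wire legs 43 mm apart. Hinged on the lid, 80 mm from the box's middle towards -x and 89 above its underside; grip 38 mm from the hinge. Starts within 0.2 rad of upright, stays where left (slight friction). Lifting it tips the box about its far bottom edge.
- bail_a (a joint): Lean of the drop handle of box_a (rad): 0 square to the lid, positive leaning outwards over the front end (-x), negative over the lid; -0.3 to 1.5.
- box_b: One of three identical closed tube boxes: aluminium, teal lid fixed on, 180 mm long (x), 56 wide (y), 85 high with lid. Origin: centre of underside; z up; -x is the front end, towards the robot, with the handle. Hidden inside and centred is a rack: in one box full (0.65 to 0.78 kg in all), in two bare (0.25 to 0.28 kg); which differs each time. Can be pinched across its sides at mid length.
- handle_b (a point): Middle of the grip of box_b's drop handle: black sleeve 10 mm thick, 38 long along the box's y, on two wire legs 43 mm apart. Hinged on the lid, 80 mm from the box's middle towards -x and 89 above its underside; grip 38 mm from the hinge. Starts within 0.2 rad of upright, stays where left (slight friction). Lifting it tips the box about its far bottom edge.
- bail_b (a joint): Lean of the drop handle of box_b (rad): 0 square to the lid, positive leaning outwards over the front end (-x), negative over the lid; -0.3 to 1.5.
- box_c: One of three identical closed tube boxes: aluminium, teal lid fixed on, 180 mm long (x), 56 wide (y), 85 high with lid. Origin: centre of underside; z up; -x is the front end, towards the robot, with the handle. Hidden inside and centred is a rack: in one box full (0.65 to 0.78 kg in all), in two bare (0.25 to 0.28 kg); which differs each time. Can be pinched across its sides at mid length.
- handle_c (a point): Middle of the grip of box_c's drop handle: black sleeve 10 mm thick, 38 long along the box's y, on two wire legs 43 mm apart. Hinged on the lid, 80 mm from the box's middle towards -x and 89 above its underside; grip 38 mm from the hinge. Starts within 0.2 rad of upright, stays where left (slight friction). Lifting it tips the box about its far bottom edge.
- bail_c (a joint): Lean of the drop handle of box_c (rad): 0 square to the lid, positive leaning outwards over the front end (-x), negative over the lid; -0.3 to 1.5.
- dock: White loading dock of the analyser, fixed to the bench: an open-topped pocket for one box, 192 mm long (x), 68 wide (y) inside; side and far walls 42 mm, near wall 30 mm high above the bench, 10 thick. A low head (32 mm high, green lamp) joins its far +x end. Origin: under the pocket's centre, at bench level. A box may face either way in it.
- dock_floor (a point): Centre of the black floor of the dock's pocket, 12 mm above the bench; x along the pocket.
- tube_rack: Bystander: loose cream rack of yellow-capped tubes, 75 x 150 x 85 mm, origin at the centre of its underside.
- wash_bottle: Bystander: loose white bottle with red cap, 64 mm in diameter, 160 mm tall, origin at the centre of its underside.
- mouse: Bystander: loose black computer mouse, 105 x 60 x 30 mm, origin at the centre of its underside.

How it is judged:
By the outcome, as a careful person would: the job done as asked, in the order asked, and still so for the second after the job is handed in, with the robot touching nothing.
It also fails if it takes over 72 s, if anything falls off the work surface, if the arm or the gripper's body presses on something with over 40 N, if the wrist force passes 120 N, or if a joint passes its speed limit or range.

ROBOT

A 6-joint arm with a two-finger parallel gripper is mounted at the origin on the work surface. World frame = base frame: x ahead of the robot, y to its left, z up, the work surface at z = 0. Lengths are in m, angles in degrees, forces in N, time in s.
With the tool pointing down it reaches from about 0.4 to 0.825 m from the base axis. Payload 7 kg.
Tool frame: the origin (TCP) lies on the centre line of the jaws, within the pads' length; the fingertips stand 19 mm ahead of it and the grasp point (between the pads) is the TCP (r.tip_extent is the distance from the TCP to the fingertips, in m); z points along the fingers, y is the line along which they close (so a half turn about z gives the same grasp; the last joint's range is limited). The gripper opens to 88 mm and grips with 3 to 60 N. Pads are 19 mm wide; open, the fingers measure 130 mm over their backs; the gripper's body (78 mm by 193 mm) begins 47 mm behind the grasp point.
Start: joints at [-55.628, 20.546, 0.682, 0, -70.136, -16.507], TCP at [0.207, -0.642, 0.246] pointing down, gripper open.
Joint ranges: [-176.03, 176.03], [-82.01, 121.73], [-58.28, 71.71], [-173.87, 95.51], [-174.79, -0.11], [-173.66, 173.66]. Speed limits (degrees/s): [136.94, 136.94, 172.46, 180, 180, 180].

INTERFACE

Orientations are given as [roll, pitch, yaw] about the fixed x, y, z axes, in that order (R = Rz(yaw) Ry(pitch) Rx(roll)).
In Python, from plant import r gives the robot as it stands. The module is installed in compiled form; this text tells all that it offers.
- The arm moves only by the tool jog_arm, never from a script. Its argument "deltas" is a list that holds one entry, the list of rows, each a list of 5 numbers: the opening, from -1 (shut) to 1 (fully open), then the shift along the world's x, y, z in cm, then the turn about the world's z in rad. In form: [[[claw, dx, dy, dz, turn], ...]]. A call has 1 to 8 rows; each row shifts and turns the commanded pose from where the row before left it; what a row does not reach is not made up. A row lasts 1/8 s, in which the tool goes at most 62.5 mm and 10.7 degrees, less where a joint would pass 70% of its speed; a pose out of reach is approached as far as the arm can. A call with a gripper value outside its range is refused whole. The fingers move at their own pace and stop on an object; "force" is the grip in N (left out, the last holds). Time passes only in rows, so rows that do not move let the fingers close. It gives the time, the measured TCP pose, the force, the opening and the grip force at its end, in the units of the state.
- r.get_state(): the state, without advancing time (a new reading comes with each control period).
- r.capture(name): name is "scene" or "top" or "wrist"; returns the picture (384x512x3 uint8, blue, green, red); there is no depth.
- r.camera_info(name): a dict with "fx", "fy", "cx", "cy" (pixels), "view" (4x4, takes a point from world to camera coordinates). Camera axes: x right, y up, looking along -z (the intrinsics and any distortion apply to the point x, -y, -z); pixel columns grow to the right and rows downward; lengths in m; the calibration is good to about 2 mm. A picture is of the moment at which its call begins: read the wrist's pose just before it. camera_info takes no time and is no camera call; for the wrist camera it gives the pose at the moment of the call.
- r.close_job(): hands the job in; it is judged then, once.
The state is a dict: "time_s": time; "joints": joint angles; "qd": joint speeds; "joint_torque": joint torques, N m; "tcp_pos": TCP position; "eef_rot": TCP orientation; "contact_force": force on the tool from outside, world axes, zero at the start; "moment": the same for the moment, N m; "gripper_width": finger opening in m; "gripper_force": force on a finger pad.
Only numpy, scipy, OpenCV 4.12 (cv2) and the standard library are available. Lean on these libraries where they do the work, as an engineer would, in place of code of your own. Each camera call takes 0.05 s, during which the arm holds its last target. There are 200 camera calls.

## Working session

There is one attempt and no reset: what is moved stays moved. The work goes in short steps, Python scripts to look and compute and a tool call to move; the robot and the scene stay as the last step left them, time stands still between calls to the robot, and variables do not carry over. Pictures are saved under pics/ and viewed, at most 10 in all, crops included, and the job is handed in when it is done.

Besides the shell and the picture viewer there is one more tool, called after "Request:" by a JSON object that holds its "name" and its "arguments", one argument or row to a line. jog_arm: Moves the arm, as the interface text tells. Its arguments: {"type":"object","properties":{"deltas":{"type":"array"},"force":{"type":"number"}},"required":["deltas"]}

```bash
mkdir -p pics; cat > h.py <<'E'
import numpy as np, cv2
from plant import r
def shot(cam,name):
    im=r.capture(cam); cv2.imwrite(f'pics/{name}.png',im); return im
def ray(ci,u,v):
    V=np.array(ci['view']); R=V[:3,:3]; c=-R.T@V[:3,3]
    d=R.T@np.array([(u-ci['cx'])/ci['fx'],-(v-ci['cy'])/ci['fy'],-1.]); return c,d
def atz(ci,u,v,z):
    c,d=ray(ci,u,v); return c+d*(z-c[2])/d[2]
def tri(*obs):
    A=np.zeros((3,3));b=np.zeros(3);L=[]
    for ci,u,v in obs:
        c,d=ray(ci,u,v); d=d/np.linalg.norm(d); P=np.eye(3)-np.outer(d,d); A+=P;b+=P@c;L.append((P,c))
    x=np.linalg.solve(A,b); return x,[np.linalg.norm(P@(x-c)) for P,c in L]
def proj(ci,p):
    q=np.array(ci['view'])@np.append(p,1); return ci['fx']*q[0]/-q[2]+ci['cx'], ci['fy']*-q[1]/-q[2]+ci['cy']
E
python3 - <<'E'
from h import *
np.set_printoptions(precision=3,suppress=True)
a=shot('scene','s0');b=shot('top','t0')
for n in('scene','top'):
    ci=r.camera_info(n); print({k:(v if k!='view' else np.array(v)) for k,v in ci.items()})
cv2.imwrite('pics/t0b.png',cv2.resize(b,(800,600),interpolation=cv2.INTER_CUBIC))
cv2.imwrite('pics/s0b.png',cv2.resize(a,(800,600),interpolation=cv2.INTER_CUBIC))
print(r.get_state())
E
```

```text
{'fx': 428.14335232164336, 'fy': 428.14335232164336, 'cx': 260.2776717490429, 'cy': 189.3661451921789, 'view': array([[-0.39 ,  0.921,  0.016,  0.197],
       [-0.78 , -0.34 ,  0.526,  0.313],
       [ 0.489,  0.193,  0.851, -1.84 ],
       [ 0.   ,  0.   ,  0.   ,  1.   ]])}
{'fx': 375.1162169612012, 'fy': 375.1162169612012, 'cx': 258.57223626789397, 'cy': 184.82188017869535, 'view': array([[ 0.033, -0.999,  0.001, -0.019],
       [ 0.978,  0.033,  0.204, -0.497],
       [-0.204, -0.006,  0.979, -1.49 ],
       [ 0.   ,  0.   ,  0.   ,  1.   ]])}
{'time_s': 0.1, 'joints': array([-55.628,  20.587,   0.64 ,  -0.015, -70.135, -16.505]), 'qd': array([ 0.026, -0.099,  0.184,  0.108, -0.085,  0.002]), 'joint_torque': array([ -0.002, -58.416,  29.375,   7.015,   0.01 ,  -0.   ]), 'tcp_pos': array([ 0.207, -0.642,  0.245]), 'eef_rot': array([ 179.918,   -0.009, -162.138]), 'contact_force': array([-0.054,  0.202,  1.019]), 'moment': array([ 0.011,  0.016, -0.03 ]), 'gripper_force': 0.0, 'gripper_width': 0.08770509232842998}
```

View pics/t0b.png

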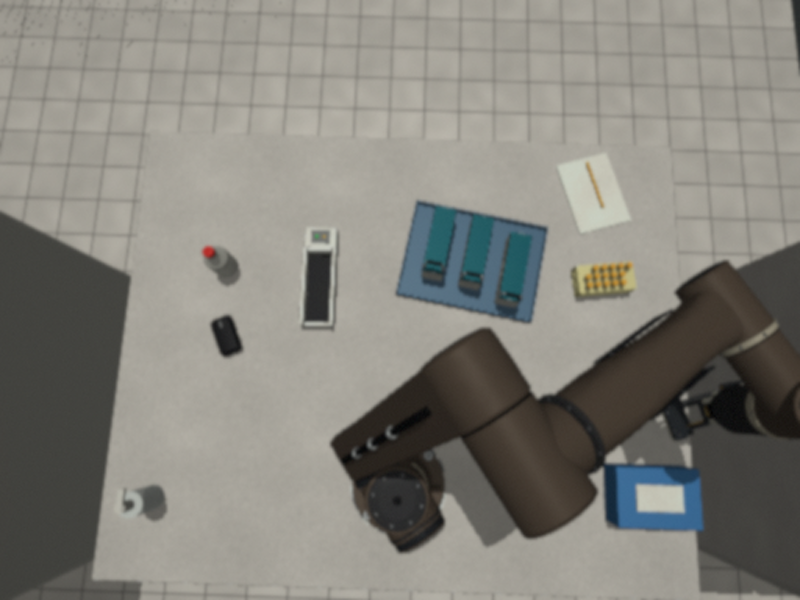

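View pics/s0b.png

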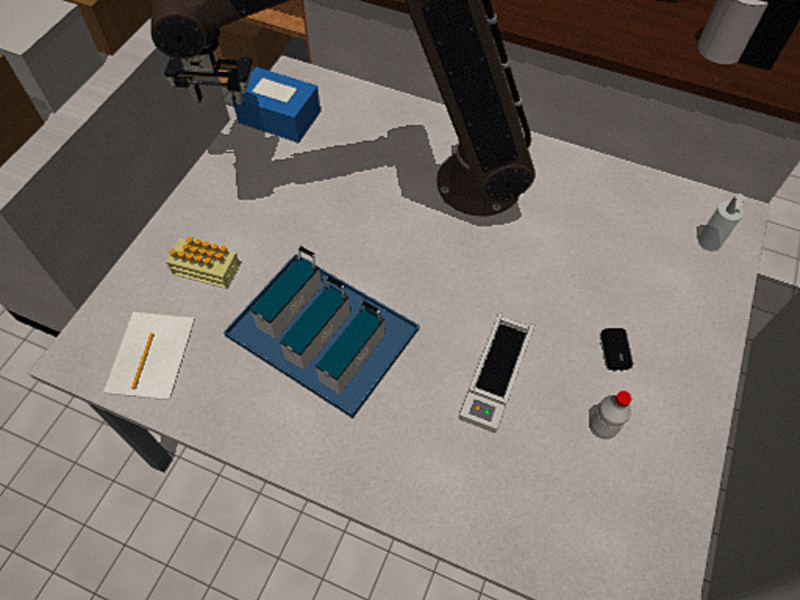

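The top view shows the tray at about (472,262) with three boxes whose handles are at (435,280), (470,288) and (510,303). The dock pocket is at about (318,285). In the scene view the handles are at (305,252), (334,284) and (370,308), and the dock pocket runs (513,320)–(485,398).

```bash
python3 - <<'E'
from h import *
np.set_printoptions(precision=3,suppress=True)
t=r.camera_info('top'); k=.64
for n,u,v,z in [('tray1',418,203,.022),('tray2',547,229,.022),('tray3',531,321,.022),('tray4',398,294,.022),('A far',441,209,.089),('A near',434,272,.089),('B far',479,217,.089),('B near',472,284,.089),('C far',517,235,.089),('C near',509,298,.089),('dock nL',303,326,.03),('dock nR',333,326,.03),('dock fL',307,250,.042),('dock fR',336,250,.042),('bottle',215,262,.0),('rack',604,280,.08),('mouse',226,336,.02)]:
    print(n,atz(t,u*k,v*k,z))
w=r.camera_info('wrist');V=w['view'];R=np.array(V)[:3,:3];print(w['fx'],w['cx'],w['cy'],'cam',-R.T@np.array(V)[:3,3],'\n',R)
E
```

```text
tray1 [ 0.747 -0.032  0.022]
tray2 [ 0.683 -0.388  0.022]
tray3 [ 0.427 -0.341  0.022]
tray4 [0.488 0.014 0.022]
A far [ 0.707 -0.093  0.089]
A near [ 0.536 -0.078  0.089]
B far [ 0.689 -0.193  0.089]
B near [ 0.508 -0.176  0.089]
C far [ 0.643 -0.293  0.089]
C near [ 0.474 -0.271  0.089]
dock nL [0.393 0.26  0.03 ]
dock nR [0.395 0.181 0.03 ]
dock fL [0.597 0.262 0.042]
dock fR [0.599 0.184 0.042]
bottle [0.565 0.519 0.   ]
rack [ 0.532 -0.519  0.08 ]
mouse [0.361 0.463 0.02 ]
267.35630296614846 256.60374798154413 191.40791136013692 cam [ 0.131 -0.666  0.385] 
 [[-0.306  0.952  0.002]
 [-0.909 -0.292 -0.296]
 [-0.281 -0.092  0.955]]
```

Request:
{"name": "jog_arm", "arguments": {
  "deltas": [
    [[1,2,2.5,0.8,0.1],[1,3.5,4.8,0.8,0.14],[1,3.5,4.8,0.8,0.14],[1,3.5,4.8,0.8,0.14],[1,3.5,4.8,0.8,0.14],[1,3.5,4.8,0.8,0.14],[1,3.5,4.8,0.8,0.14],[1,3,4,0.4,0.14]]
  ]
}}

```text
time_s: 1.1
tcp_pos: [0.468, -0.2875, 0.306]
eef_rot: [-180.0, 0.0, -99.9]
contact_force: [1.1, -0.2, -0.6]
gripper_width: 0.0876
gripper_force: 0.0
```

Request:
{"name": "jog_arm", "arguments": {
  "deltas": [
    [[1,1,2,0,0.04],[1,0,0,0,0],[1,0,0,0,0]]
  ]
}}

```text
time_s: 1.48
tcp_pos: [0.4767, -0.2697, 0.3053]
eef_rot: [180.0, -0.0, -98.0]
contact_force: [-0.2, 0.2, 0.5]
gripper_width: 0.0878
gripper_force: 0.0
```

```bash
cat > wshot.py <<'E'
import sys,pickle
from h import *
n=sys.argv[1]
ci=r.camera_info('wrist'); im=shot('wrist',n); pickle.dump(ci,open(n+'.pkl','wb'))
cv2.imwrite(f'pics/{n}b.png',cv2.resize(im,(800,600),interpolation=cv2.INTER_CUBIC))
s=r.get_state(); print(s['time_s'],s['tcp_pos'],s['eef_rot'],s['contact_force'])
E
python3 wshot.py w1
```

```text
1.525 [ 0.47658284 -0.26997181  0.30536627] [ 1.79973836e+02  4.86390137e-04 -9.80320664e+01] [-0.01334808  0.31453481 -0.03608482]
```

View pics/w1b.png

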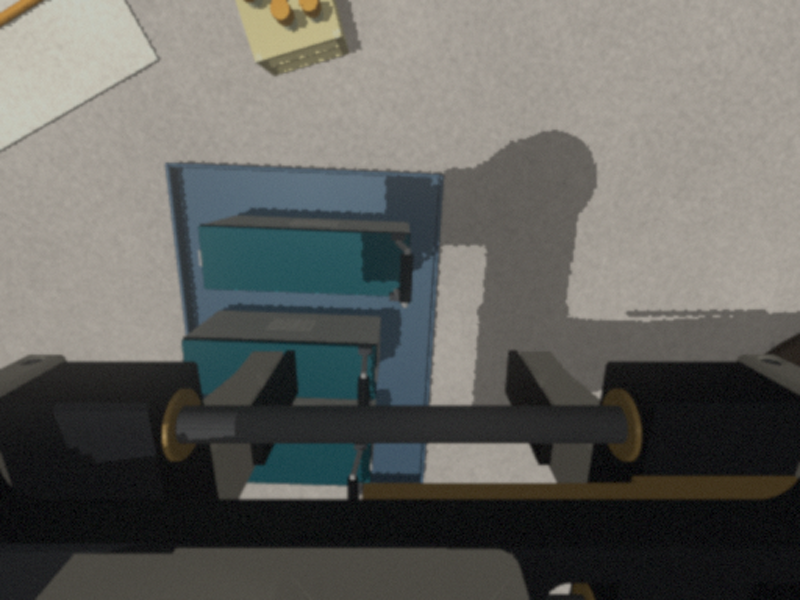

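The wrist view shows box C's lid (200–410, 225–295), with its black handle sleeve running (405,247)–(405,302). The fingers hide everything below row 350, so I'll shift to +y to see all three.

Request:
{"name": "jog_arm", "arguments": {
  "deltas": [
    [[1,-0.7,4,0.5,0],[1,-0.5,6,0.5,0],[1,-0.5,6,0.5,0],[1,-0.5,5,0.5,0],[1,-0.5,4,0.5,0],[1,0,0,0,0],[1,0,0,0,0]]
  ]
}}

```text
time_s: 2.4
tcp_pos: [0.4499, -0.0201, 0.3305]
eef_rot: [180.0, -0.0, -98.0]
contact_force: [-0.6, -0.0, 0.1]
gripper_width: 0.0874
gripper_force: 0.0
```

```bash
python3 wshot.py w2
```

```text
2.45 [ 0.44995032 -0.02042946  0.33038681] [ 1.79981186e+02 -1.44043966e-02 -9.80439974e+01] [-0.03808647  0.1892412  -0.93967381]
```

Request:
{"name": "jog_arm", "arguments": {
  "deltas": [
    [[1,4,0,0,0],[1,5,0,0,0],[1,3,0,0,0],[1,0,0,0,0],[1,0,0,0,0]]
  ]
}}

```text
time_s: 3.08
tcp_pos: [0.5697, -0.0207, 0.3299]
eef_rot: [179.9, -0.0, -98.1]
contact_force: [-0.3, 0.2, -0.6]
gripper_width: 0.0876
gripper_force: 0.0
```

```bash
python3 wshot.py w3
```

```text
3.125 [ 0.56947894 -0.02042699  0.33039458] [ 1.79971548e+02 -1.16086428e-02 -9.80448031e+01] [ 0.48969928  0.06010666 -0.6254137 ]
```

View pics/w2b.png

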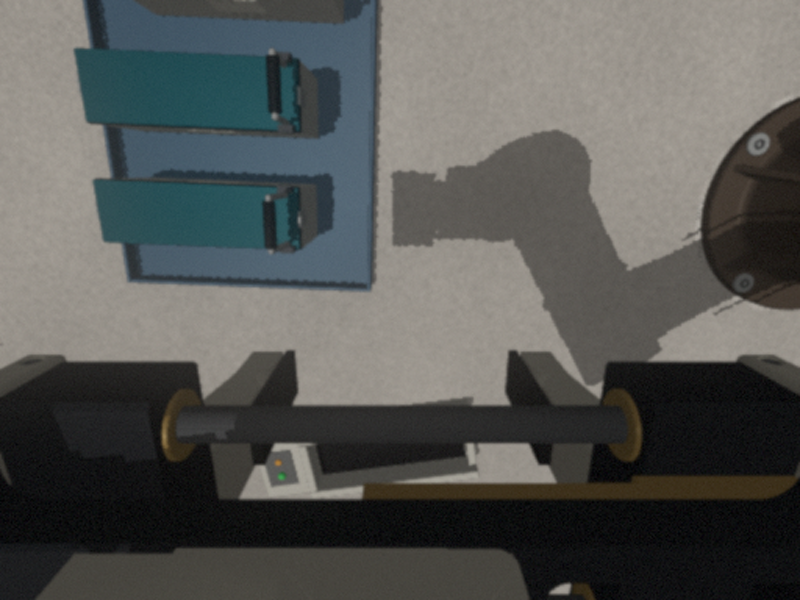

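View pics/w3b.png

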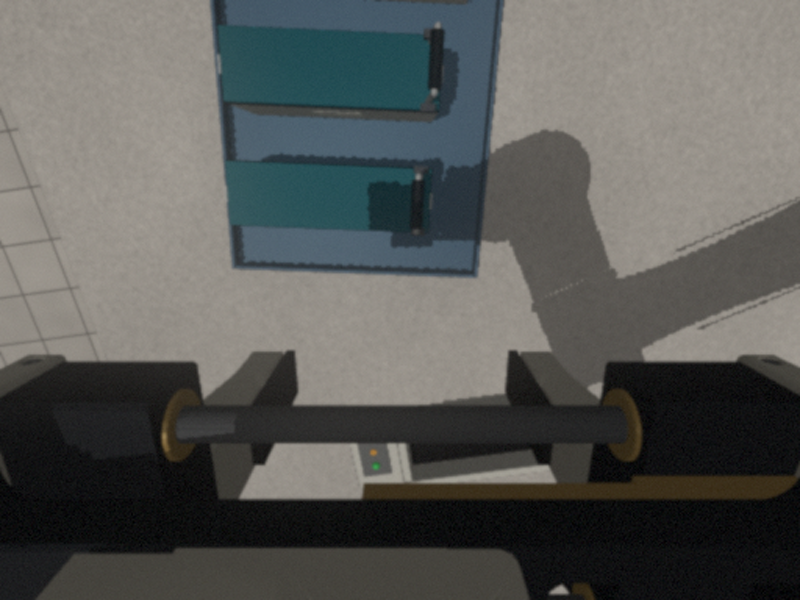

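w2 shows the sleeve centres at B (273,84) and A (269,223). In w3 they are at B (436,60) and A (418,202). Lid corners are visible in both views.

```bash
python3 - <<'E'
from h import *
import pickle
np.set_printoptions(precision=3,suppress=True); k=.64
W={n:pickle.load(open(n+'.pkl','rb')) for n in('w1','w2','w3')};W['t']=r.camera_info('top');W['s']=r.camera_info('scene')
def T(n,*o):
    x,e=tri(*[(W[c],u*k,v*k) for c,u,v in o]); print(n,x,np.array(e)); return x
T('gA',('w2',269,223),('w3',418,202))
T('gB',('w2',273,84),('w3',436,60))
T('gC',('w1',405,274),('s',306,252))
for n,o in {'A fL':(('w2',97,180),('w3',228,161)),'A fR':(('w2',105,241),('w3',231,225)),'B f-':(('w2',78,50),('w3',217,25)),'B f+':(('w2',88,123),('w3',222,103)),
 'A n':(('w2',299,247),('w3',430,234)),'B n+':(('w2',299,133),('w3',438,111)),'tray':(('w2',128,281),('w3',234,268)),'tray n':(('w2',371,290),('w3',477,275))}.items(): T(n,*o)
for n,u,v in [('C f-',200,226),('C f+',203,291),('C n-',410,234)]: print(n,atz(W['w1'],u*k,v*k,.089))
E
```

```text
gA [ 0.549 -0.073  0.135] [0. 0.]
gB [ 0.523 -0.17   0.133] [0. 0.]
gC [ 0.474 -0.27   0.127] [0.001 0.001]
A fL [ 0.707 -0.128  0.086] [0. 0.]
A fR [ 0.719 -0.074  0.086] [0.001 0.001]
B f- [ 0.691 -0.23   0.08 ] [0.001 0.001]
B f+ [ 0.702 -0.175  0.08 ] [0. 0.]
A n [ 0.541 -0.043  0.094] [0.002 0.002]
B n+ [ 0.521 -0.141  0.088] [0.001 0.001]
tray [ 0.752 -0.024  0.027] [0. 0.]
tray n [0.491 0.024 0.019] [0.001 0.001]
C f- [ 0.641 -0.327  0.089]
C f+ [ 0.654 -0.271  0.089]
C n- [ 0.466 -0.295  0.089]
```

Request:
{"name": "jog_arm", "arguments": {
  "deltas": [
    [[1,-1,-2.5,-2,-0.042],[1,-1.1,-2.8,-3,0],[1,0,0,-4,0],[1,0,0,-4,0],[1,0,0,-3,0],[1,0,0,-2,0],[1,0,0,-1.6,0],[1,0,0,0,0]]
  ]
}}

```text
time_s: 4.12
tcp_pos: [0.5482, -0.0726, 0.1341]
eef_rot: [179.9, -0.0, -100.4]
contact_force: [0.4, -0.1, -0.3]
gripper_width: 0.0877
gripper_force: 0.0
```

```bash
cat > f.py <<'E'
import sys
from h import *
np.set_printoptions(precision=2,suppress=True)
n=int(sys.argv[1]) if len(sys.argv)>1 else 10
F=[];
for i in range(n): r.capture('wrist'); s=r.get_state(); F.append(np.r_[s['contact_force'],s['moment']])
F=np.array(F); print(s['time_s'],s['tcp_pos']*1000,s['eef_rot'],'F',F.mean(0),'sd',F[:,:3].std(0),'g',s['gripper_width'],s['gripper_force'])
E
python3 f.py 8
```

```text
4.525 [549.32 -72.38 135.1 ] [-179.95    0.02 -100.37] F [ 0.32  0.22  0.43  0.03  0.1  -0.01] sd [0.62 0.39 0.58] g 0.08748322723228766 0.0
```

Request:
{"name": "jog_arm", "arguments": {
  "deltas": [
    [[-1,0,0,0,0],[-1,0,0,0,0],[-1,0,0,0,0],[-1,0,0,0,0],[-1,0,0,0,0],[-1,0,0,0,0]]
  ],
  "force": 25
}}

```text
time_s: 5.28
tcp_pos: [0.5491, -0.0724, 0.1345]
eef_rot: [180.0, -0.0, -100.4]
contact_force: [-0.6, 0.1, -0.4]
gripper_width: 0.0331
gripper_force: 0.0
```

Request:
{"name": "jog_arm", "arguments": {
  "deltas": [
    [[-1,0,0,0,0],[-1,0,0,0,0],[-1,0,0,0,0],[-1,0,0,0,0],[-1,0,0,0,0]]
  ]
}}

```text
time_s: 5.9
tcp_pos: [0.5491, -0.0725, 0.1346]
eef_rot: [-180.0, -0.0, -100.4]
contact_force: [0.0, -0.4, -0.5]
gripper_width: 0.0091
gripper_force: 25.0
```

```bash
python3 f.py 4
```

```text
6.1 [549.07 -72.44 134.59] [-180.      0.   -100.37] F [ 0.03 -0.17 -0.14  0.05  0.07 -0.01] sd [0.78 0.33 0.26] g 0.008734021225563658 24.999892115592957
```

Request:
{"name": "jog_arm", "arguments": {
  "deltas": [
    [[-1,0,0,0.2,0],[-1,0,0,0.2,0],[-1,0,0,0.2,0],[-1,0,0,0.2,0],[-1,0,0,0.2,0],[-1,0,0,0,0],[-1,0,0,0,0]]
  ]
}}

```text
time_s: 6.98
tcp_pos: [0.5489, -0.0725, 0.1445]
eef_rot: [180.0, -0.0, -100.4]
contact_force: [-0.3, 0.8, -0.9]
gripper_width: 0.0094
gripper_force: 25.0
```

```bash
python3 f.py 16
```

```text
7.775 [549.   -72.46 144.55] [ 180.     -0.   -100.37] F [-0.59  0.22 -1.02  0.09  0.29  0.01] sd [0.56 0.45 0.44] g 0.0087619056455513 24.999758899211884
```

Request:
{"name": "jog_arm", "arguments": {
  "deltas": [
    [[-1,0,0,-0.2,0],[-1,0,0,-0.2,0],[-1,0,0,-0.2,0],[-1,0,0,-0.2,0],[-1,0,0,-0.15,0],[-1,0,0,0,0],[0,0,0,0,0],[0,0,0,0,0]]
  ]
}}

```text
time_s: 8.78
tcp_pos: [0.5495, -0.0724, 0.1354]
eef_rot: [-179.9, 0.0, -100.4]
contact_force: [-0.8, -0.4, 0.5]
gripper_width: 0.0235
gripper_force: 0.0
```

Request:
{"name": "jog_arm", "arguments": {
  "deltas": [
    [[0,0,0,0,0],[0,0,0,1,0],[0,0,0,3,0],[0,-1.3,-4.5,1,0],[0,-1.3,-5.2,0,0],[0,0,0,-2,0],[0,0,0,-2,0],[0,0,0,-1,0]]
  ]
}}

```text
time_s: 9.78
tcp_pos: [0.5228, -0.1697, 0.1348]
eef_rot: [180.0, -0.0, -100.4]
contact_force: [0.2, 0.7, 0.4]
gripper_width: 0.0439
gripper_force: 0.0
```

Request:
{"name": "jog_arm", "arguments": {
  "deltas": [
    [[-1,0,0,0,0],[-1,0,0,0,0],[-1,0,0,0,0],[-1,0,0,0,0],[-1,0,0,0,0],[-1,0,0,0,0]]
  ]
}}

```text
time_s: 10.52
tcp_pos: [0.5233, -0.1694, 0.1355]
eef_rot: [-180.0, 0.0, -100.4]
contact_force: [-0.4, 1.3, 4.4]
gripper_width: 0.009
gripper_force: 25.0
```

```bash
python3 f.py 6
```

```text
10.825 [ 523.37 -169.45  135.49] [-179.96    0.   -100.36] F [-0.5   1.45  5.29  0.59  0.4   0.  ] sd [0.48 0.55 0.45] g 0.009148225234124454 25.000789761543274
```

Request:
{"name": "jog_arm", "arguments": {
  "deltas": [
    [[-1,0,0,0.2,0],[-1,0,0,0.2,0],[-1,0,0,0.2,0],[-1,0,0,0.2,0],[-1,0,0,0.2,0],[-1,0,0,0,0],[-1,0,0,0,0]]
  ]
}}

```text
time_s: 11.7
tcp_pos: [0.5229, -0.1694, 0.145]
eef_rot: [180.0, 0.0, -100.4]
contact_force: [0.2, 0.3, -1.0]
gripper_width: 0.0091
gripper_force: 25.0
```

```bash
python3 f.py 16
```

```text
12.5 [ 523.   -169.44  145.06] [ 179.99    0.   -100.37] F [-0.49  0.22 -1.27  0.08  0.29  0.  ] sd [0.56 0.53 0.52] g 0.009158261157581216 24.999846518039703
```

Request:
{"name": "jog_arm", "arguments": {
  "deltas": [
    [[-1,0,0,-0.2,0],[-1,0,0,-0.2,0],[-1,0,0,-0.2,0],[-1,0,0,-0.15,0],[-1,0,0,-0.1,0],[-1,0,0,0,0],[0,0,0,0,0],[0,0,0,0,0]]
  ]
}}

```text
time_s: 13.5
tcp_pos: [0.5235, -0.1695, 0.1369]
eef_rot: [-179.9, 0.0, -100.4]
contact_force: [-0.0, 1.0, -0.0]
gripper_width: 0.0235
gripper_force: 0.0
```

Request:
{"name": "jog_arm", "arguments": {
  "deltas": [
    [[0,0,0,0,0],[0,0,0,1,0],[0,0,0,3,0],[0,-2.4,-5,1,0],[0,-2.5,-5,0,0],[0,0,0,-2,0],[0,0,0,-2,0],[0,0,0,-1,0]]
  ]
}}

```text
time_s: 14.5
tcp_pos: [0.4737, -0.2696, 0.1363]
eef_rot: [180.0, -0.0, -100.4]
contact_force: [-0.1, 0.1, -0.9]
gripper_width: 0.0437
gripper_force: 0.0
```

Request:
{"name": "jog_arm", "arguments": {
  "deltas": [
    [[-1,0,0,0,0],[-1,0,0,0,0],[-1,0,0,0,0],[-1,0,0,0,0],[-1,0,0,0,0],[-1,0,0,0,0]]
  ]
}}

```text
time_s: 15.25
tcp_pos: [0.4743, -0.2694, 0.137]
eef_rot: [-180.0, -0.0, -100.4]
contact_force: [-1.1, 1.7, 4.0]
gripper_width: 0.0089
gripper_force: 25.0
```

```bash
python3 f.py 6
```

```text
15.55 [ 474.28 -269.45  136.98] [-179.97   -0.   -100.36] F [-0.84  1.59  5.31  0.7   0.43  0.01] sd [0.38 0.5  0.46] g 0.008935606638585678 25.000714659690857
```

Request:
{"name": "jog_arm", "arguments": {
  "deltas": [
    [[-1,0,0,0.2,0],[-1,0,0,0.2,0],[-1,0,0,0.2,0],[-1,0,0,0.2,0],[-1,0,0,0.2,0],[-1,0,0,0,0],[-1,0,0,0,0]]
  ]
}}

```text
time_s: 16.42
tcp_pos: [0.4739, -0.2694, 0.1465]
eef_rot: [180.0, 0.0, -100.4]
contact_force: [0.3, -0.0, -4.3]
gripper_width: 0.0091
gripper_force: 25.0
```

```bash
python3 f.py 16; python3 - <<'E'
from h import *
im=shot('scene','s1'); c=im[140:280,130:290]; cv2.imwrite('pics/s1c.png',cv2.resize(c,(800,700),interpolation=cv2.INTER_CUBIC)[:600])
E
```

```text
17.225 [ 473.98 -269.45  146.56] [ 179.99   -0.   -100.37] F [ 0.36 -0.07 -3.75  0.02  0.02  0.  ] sd [0.7  0.62 0.67] g 0.00896427248226288 24.9995094537735
```

View pics/s1c.png

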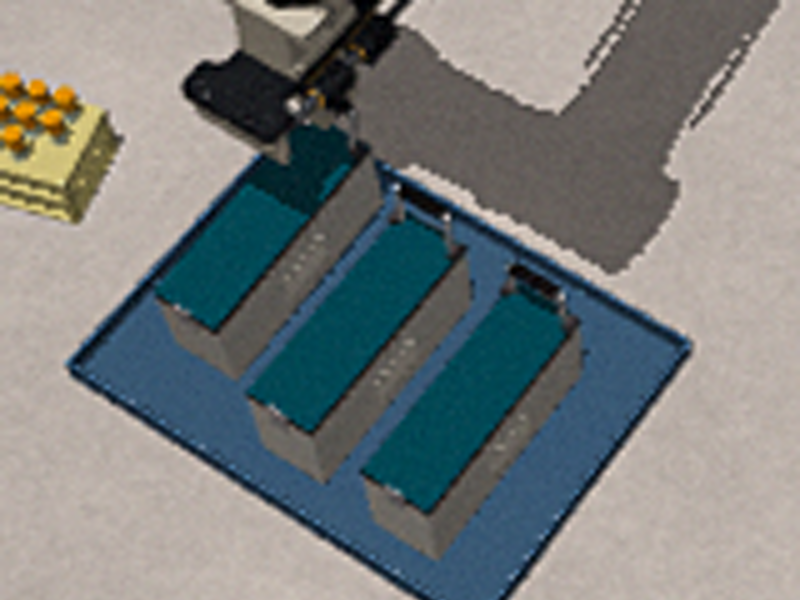

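Box C pulls down 3.75 N against about 1.0 and 1.3 N for A and B, so C is the full one. The crop shows its front raised and A and B standing square. Next I set it down and re-measure C and the dock.

Request:
{"name": "jog_arm", "arguments": {
  "deltas": [
    [[-1,0,0,-0.2,0],[-1,0,0,-0.2,0],[-1,0,0,-0.2,0],[-1,0,0,-0.15,0],[-1,0,0,-0.1,0],[-1,0,0,0,0],[0,0,0,0,0],[0,0,0,0,0]]
  ]
}}

```text
time_s: 18.27
tcp_pos: [0.4753, -0.2697, 0.1388]
eef_rot: [-179.8, -0.0, -100.3]
contact_force: [0.6, 0.1, 0.3]
gripper_width: 0.0239
gripper_force: 0.0
```

Request:
{"name": "jog_arm", "arguments": {
  "deltas": [
    [[0.3,0,0,0,0],[0.3,0,0,1,0],[1,0,0,4,0],[1,0.5,4,4,0],[1,1,5,4,0],[1,1,5,3,0],[1,0,0,0,0],[1,0,0,0,0]]
  ]
}}

```text
time_s: 19.27
tcp_pos: [0.4985, -0.131, 0.2968]
eef_rot: [-180.0, 0.0, -100.3]
contact_force: [-0.4, 0.1, -0.5]
gripper_width: 0.0875
gripper_force: 0.0
```

```bash
python3 wshot.py w4
```

```text
19.325 [ 0.49817164 -0.13157698  0.29627602] [ 1.7995660e+02 -3.5711611e-03 -1.0038082e+02] [-0.93258114  0.39740576 -0.6499923 ]
```

Request:
{"name": "jog_arm", "arguments": {
  "deltas": [
    [[1,4,0,0,0],[1,5,0,0,0],[1,3,0,0,0],[1,0,0,0,0],[1,0,0,0,0]]
  ]
}}

```text
time_s: 19.95
tcp_pos: [0.6178, -0.1323, 0.2955]
eef_rot: [179.9, -0.0, -100.5]
contact_force: [0.1, 0.1, -0.1]
gripper_width: 0.0875
gripper_force: 0.0
```

```bash
python3 wshot.py w5
```

```text
20.0 [ 0.6177343  -0.13211405  0.29607796] [ 1.79924852e+02 -1.79333033e-02 -1.00441381e+02] [ 0.2297059  -0.11711901 -0.51531251]
```

Request:
{"name": "jog_arm", "arguments": {
  "deltas": [
    [[1,0,5,0.5,0],[1,0,6,0.5,0],[1,0,6,0,0],[1,0,6,0,0],[1,-1,6,0,0],[1,-1,6,0,0],[1,-1,6,0,0],[1,-1,6,0,0]]
  ]
}}

```text
time_s: 21.0
tcp_pos: [0.5776, 0.3398, 0.3076]
eef_rot: [-180.0, 0.1, -100.4]
contact_force: [1.1, 0.2, 0.2]
gripper_width: 0.0874
gripper_force: 0.0
```

Request:
{"name": "jog_arm", "arguments": {
  "deltas": [
    [[1,0,3,0,0],[1,0,0,0,0],[1,0,0,0,0]]
  ]
}}

```text
time_s: 21.38
tcp_pos: [0.5784, 0.3679, 0.307]
eef_rot: [-180.0, 0.0, -100.4]
contact_force: [0.7, -0.1, 0.4]
gripper_width: 0.0877
gripper_force: 0.0
```

```bash
python3 wshot.py w6
```

```text
21.425 [0.57861258 0.36759892 0.30717779] [-1.79985054e+02  1.86118715e-02 -1.00413577e+02] [0.57460624 0.52557379 0.28667362]
```

Request:
{"name": "jog_arm", "arguments": {
  "deltas": [
    [[1,-4,0,0,0],[1,-5,0,0,0],[1,-3,0,0,0],[1,0,0,0,0],[1,0,0,0,0]]
  ]
}}

```text
time_s: 22.05
tcp_pos: [0.4593, 0.3681, 0.3073]
eef_rot: [-180.0, 0.1, -100.4]
contact_force: [0.5, 0.4, -0.0]
gripper_width: 0.0874
gripper_force: 0.0
```

```bash
python3 wshot.py w7; python3 - <<'E'
import cv2,numpy as np
a=[cv2.imread(f'pics/w{i}.png')[:232] for i in (4,5,6,7)]
f=lambda im:cv2.resize(im[:,60:400],(800,546),interpolation=cv2.INTER_CUBIC)
# two stacked: C views, dock views, each 800x600
for n,(p,q) in {'C':(a[0],a[1]),'D':(a[2],a[3])}.items():
    cv2.imwrite(f'pics/{n}45.png',np.vstack([cv2.resize(x,(660,299),interpolation=cv2.INTER_CUBIC) for x in(p,q)]))
E
```

```text
22.1 [0.45947546 0.36823102 0.30691573] [-1.79979513e+02  2.77319527e-02 -1.00428493e+02] [ 0.14633089 -0.59809985 -0.34033275]
```

View pics/D45.png

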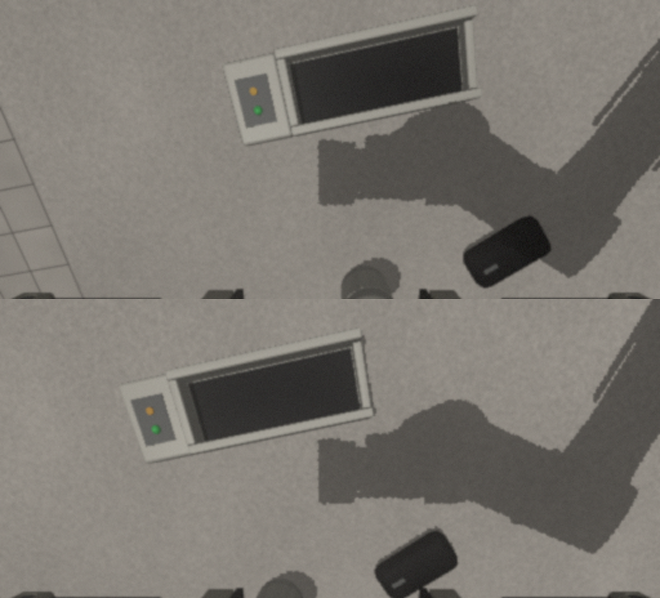

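View pics/C45.png

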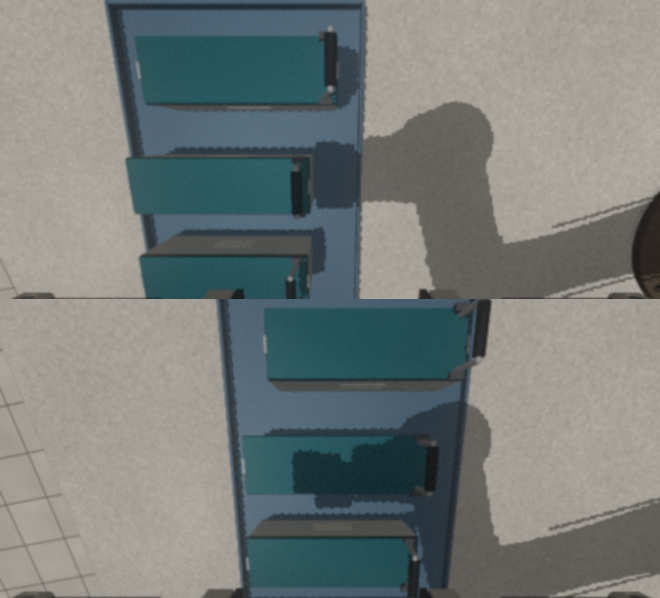

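```bash
python3 - <<'E'
from h import *
import pickle
np.set_printoptions(precision=4,suppress=True); k=512/660
W={n:pickle.load(open(n+'.pkl','rb')) for n in('w4','w5','w6','w7')}
def T(n,a,b,*o):
    x,e=tri((W[a],o[0]*k,o[1]*k),(W[b],o[2]*k,(o[3]-299)*k)); print(n,x,np.array(e))
T('C f-','w4','w5',136,38,266,309);T('C f+','w4','w5',145,103,268,379);T('C n+','w4','w5',337,104,463,380);T('gC','w4','w5',330,62,482,331)
T('B f-','w4','w5',128,158,244,437);T('gB','w4','w5',297,187,432,466)
T('D n-','w6','w7',474,9,360,331);T('D n+','w6','w7',480,95,372,411);T('D f-','w6','w7',275,52,168,376);T('D f+','w6','w7',291,135,189,450)
T('head -','w6','w7',224,66,121,386);T('head +','w6','w7',245,144,149,461)
for n,p in {'w6':[(290,64),(299,125),(463,90),(460,28)],'w7':[(190,84),(205,142),(361,109),(352,49)]}.items():
    for q in p: print(n,'floor',atz(W[n],q[0]*k,q[1]*k,.012))
for n,p in {'w6':[(474,9),(480,95),(291,135)],'w7':[(360,32),(372,112),(189,151)]}.items():
    for q in p: print(n,'rim42',atz(W[n],q[0]*k,q[1]*k,.042))
for n,p in {'w4':[(136,38),(145,103),(337,104)],'w5':[(266,10),(268,80),(463,81)]}.items():
    for q in p: print(n,'lid',atz(W[n],q[0]*k,q[1]*k,.089))
E
```

```text
C f- [ 0.6389 -0.3253  0.0907] [0.0005 0.0005]
C f+ [ 0.6506 -0.2728  0.0872] [0.0002 0.0002]
C n+ [ 0.4732 -0.2397  0.0844] [0.0003 0.0003]
gC [ 0.4749 -0.2671  0.1338] [0.0001 0.0001]
B f- [ 0.6862 -0.228   0.0833] [0.0004 0.0004]
gB [ 0.5214 -0.1739  0.13  ] [0.0015 0.0015]
D n- [0.3959 0.1895 0.0342] [0.0001 0.0001]
D n+ [0.3954 0.2713 0.0372] [0.0018 0.0018]
D f- [0.6065 0.1935 0.0383] [0.0014 0.0014]
D f+ [0.6079 0.2747 0.0368] [0.0019 0.0019]
head - [0.6661 0.1924 0.026 ] [0. 0.]
head + [0.6654 0.2759 0.0207] [0.0002 0.0002]
w6 floor [0.5953 0.2007 0.012 ]
w6 floor [0.5988 0.2664 0.012 ]
w6 floor [0.4041 0.2632 0.012 ]
w6 floor [0.4031 0.1996 0.012 ]
w7 floor [0.5941 0.2005 0.012 ]
w7 floor [0.5955 0.2652 0.012 ]
w7 floor [0.4044 0.2627 0.012 ]
w7 floor [0.4046 0.1989 0.012 ]
w6 rim42 [0.3991 0.1915 0.042 ]
w6 rim42 [0.3974 0.2734 0.042 ]
w6 rim42 [0.6074 0.2767 0.042 ]
w7 rim42 [0.3968 0.1913 0.042 ]
w7 rim42 [0.3959 0.2697 0.042 ]
w7 rim42 [0.6058 0.273  0.042 ]
w4 lid [ 0.6396 -0.3253  0.089 ]
w4 lid [ 0.6498 -0.2727  0.089 ]
w4 lid [ 0.4734 -0.2397  0.089 ]
w5 lid [ 0.6391 -0.3264  0.089 ]
w5 lid [ 0.6504 -0.2723  0.089 ]
w5 lid [ 0.4749 -0.2391  0.089 ]
```

```bash
python3 - <<'E'
from h import *
import pickle
np.set_printoptions(precision=4,suppress=True)
def quad(m):
    m=cv2.morphologyEx(m.astype(np.uint8),cv2.MORPH_OPEN,np.ones((3,3)))
    return [c for c in cv2.findContours(m,cv2.RETR_EXTERNAL,cv2.CHAIN_APPROX_NONE)[0] if cv2.contourArea(c)>150]
views={'t0':r.camera_info('top'),'s0':r.camera_info('scene'),**{n:pickle.load(open(n+'.pkl','rb')) for n in('w4','w5','w6','w7')}}
for n,ci in views.items():
    im=cv2.imread(f'pics/{n}.png').astype(int)
    dark=im.max(2)<60
    V=np.array(ci['view']); print(n,'cam',-V[:3,:3].T@V[:3,3])
    u0,v0=proj(ci,[.5,.232,.012])
    for c in quad(dark):
        if n in('w4','w5'): break
        if cv2.pointPolygonTest(c,(u0,v0),False)>0:
            box=cv2.boxPoints(cv2.minAreaRect(c)) if n!='s0' else cv2.approxPolyDP(c,6,True)[:,0]
            P=np.array([atz(ci,u,v,.012)[:2] for u,v in c[:,0]]); (cx,cy),wh,an=cv2.minAreaRect((P*1000).astype(np.float32))
            print(' floor',cx,cy,wh,an)
    hsv=cv2.cvtColor(im.astype(np.uint8),cv2.COLOR_BGR2HSV)
    teal=(hsv[...,0]>82)&(hsv[...,0]<98)&(hsv[...,1]>130)
    for c in quad(teal):
        P=np.array([atz(ci,u,v,.089)[:2] for u,v in c[:,0]]); (cx,cy),wh,an=cv2.minAreaRect((P*1000).astype(np.float32))
        if 80<max(wh)<230: print(' lid',round(cx,1),round(cy,1),np.round(wh,1),round(an,1))
E
```

```text
t0 cam [ 0.1825 -0.0114  1.5599]
 floor 504.1397705078125 232.7913360595703 (177.88613891601562, 54.69715881347656) 0.7292530536651611
 lid 566.7 -288.7 [ 52.4 161.1] 79.8
 lid 614.3 -190.4 [ 52.6 153.8] 79.8
 lid 636.8 -92.5 [ 55.2 145.4] 79.6
s0 cam [1.2211 0.2791 1.3971]
 floor 494.19122314453125 230.33056640625 (177.79151916503906, 65.93306732177734) 0.676573634147644
 lid 627.7 -86.5 [ 55.9 176.5] 79.6
 lid 604.3 -185.9 [ 56.1 179.4] 79.7
 lid 560.7 -285.0 [ 57.4 178.1] 79.7
w4 cam [ 0.4849 -0.2095  0.4366]
 lid 624.6 -87.0 [ 53.  143.6] 79.7
 lid 590.9 -184.1 [ 52.5 116.8] 79.7
 lid 562.0 -285.2 [ 54.  163.9] 79.7
w5 cam [ 0.6044 -0.2107  0.4353]
 lid 605.6 -83.3 [ 54.1 124.8] 79.5
 lid 581.6 -181.8 [ 54.3 127.3] 79.5
 lid 558.3 -283.9 [ 53.9 175.6] 79.6
w6 cam [0.5648 0.2895 0.4468]
 floor 501.46270751953125 231.54698181152344 (189.4501190185547, 63.89463806152344) 0.5260680913925171
w7 cam [0.4455 0.2896 0.447 ]
 floor 502.3602294921875 231.68853759765625 (188.84222412109375, 62.806880950927734) 0.5721839070320129
```

Every view agrees: box C's centre is at (0.5595, -0.284) with yaw -10.3°. The dock is at (0.502, 0.2315) with yaw about 0.6°.

Request:
{"name": "jog_arm", "arguments": {
  "deltas": [
    [[1,0.8,-5.5,0,0.13],[1,0.8,-5.5,0,0.13],[1,0.8,-5.5,0,0.13],[1,0.8,-5.5,0,0.13],[1,0.8,-5.5,0,0.13],[1,0.8,-5.5,0,0.13],[1,0.8,-5.5,0,0.13],[1,0.8,-5.5,0,0.13]]
  ]
}}

```text
time_s: 23.1
tcp_pos: [0.5232, -0.0739, 0.3065]
eef_rot: [180.0, -0.0, -40.6]
contact_force: [1.1, 1.0, -0.4]
gripper_width: 0.0874
gripper_force: 0.0
```

Request:
{"name": "jog_arm", "arguments": {
  "deltas": [
    [[1,0.9,-5.3,0,0.133],[1,0.9,-5.3,0,0.133],[1,0.9,-5.3,0,0.133],[1,0.9,-5.3,0,0.133],[1,0,0,0,0],[1,0,0,0,0]]
  ]
}}

```text
time_s: 23.85
tcp_pos: [0.5584, -0.2842, 0.3057]
eef_rot: [-180.0, 0.1, -10.5]
contact_force: [-0.4, 1.2, 1.0]
gripper_width: 0.0876
gripper_force: 0.0
```

Request:
{"name": "jog_arm", "arguments": {
  "deltas": [
    [[1,0.1,0,-4,0.003],[1,0,0,-5,0],[1,0,0,-5,0],[1,0,0,-4,0],[1,0,0,-3,0],[1,0,0,-1.5,0],[1,0,0,-1.3,0],[1,0,0,0,0]]
  ]
}}

```text
time_s: 24.85
tcp_pos: [0.5597, -0.283, 0.0685]
eef_rot: [-180.0, 0.0, -10.1]
contact_force: [-0.3, -0.5, 0.6]
gripper_width: 0.0874
gripper_force: 0.0
```

```bash
python3 f.py 6
```

```text
25.15 [ 560.13 -283.38   69.53] [180.    -0.08 -10.13] F [ 0.32 -0.09  0.38 -0.08  0.16 -0.01] sd [0.34 0.36 0.42] g 0.08763245177756049 0.0
```

Clear of contact. Closing on the sides.

Request:
{"name": "jog_arm", "arguments": {
  "deltas": [
    [[-1,0,0,0,0],[-1,0,0,0,0],[-1,0,0,0,0],[-1,0,0,0,0],[-1,0,0,0,0],[-1,0,0,0,0]]
  ],
  "force": 30
}}

```text
time_s: 25.9
tcp_pos: [0.5597, -0.2836, 0.0688]
eef_rot: [180.0, -0.0, -10.1]
contact_force: [-0.5, -4.1, 1.3]
gripper_width: 0.0557
gripper_force: 30.0
```

```bash
python3 f.py 6
```

```text
26.2 [ 559.77 -283.54   68.8 ] [179.98  -0.02 -10.13] F [-0.88 -5.17  1.76 -2.01  0.39  0.07] sd [0.51 0.58 0.29] g 0.0559257522385032 29.97603644966148
```

Request:
{"name": "jog_arm", "arguments": {
  "deltas": [
    [[-1,0,0,0.2,0],[-1,0,0,0.3,0],[-1,0,0,0.5,0],[-1,0,0,1,0],[-1,0,0,1.5,0],[-1,0,0,2,0],[-1,0,0,1,0],[-1,0,0,0,0]]
  ]
}}

```text
time_s: 27.2
tcp_pos: [0.5603, -0.2833, 0.1349]
eef_rot: [-180.0, -0.1, -10.1]
contact_force: [0.1, -0.5, -8.0]
gripper_width: 0.0563
gripper_force: 30.0
```

```bash
python3 f.py 8; python3 - <<'E'
from h import *
im=shot('scene','s2'); c=im[110:290,120:360]; cv2.imwrite('pics/s2c.png',cv2.resize(c,(800,600),interpolation=cv2.INTER_CUBIC))
E
```

```text
27.6 [ 559.45 -283.17  133.07] [-180.      0.05  -10.13] F [-0.23  0.05 -6.95 -0.07  0.14  0.  ] sd [0.66 0.4  0.68] g 0.05598072025841501 29.971832052106038
```

View pics/s2c.png

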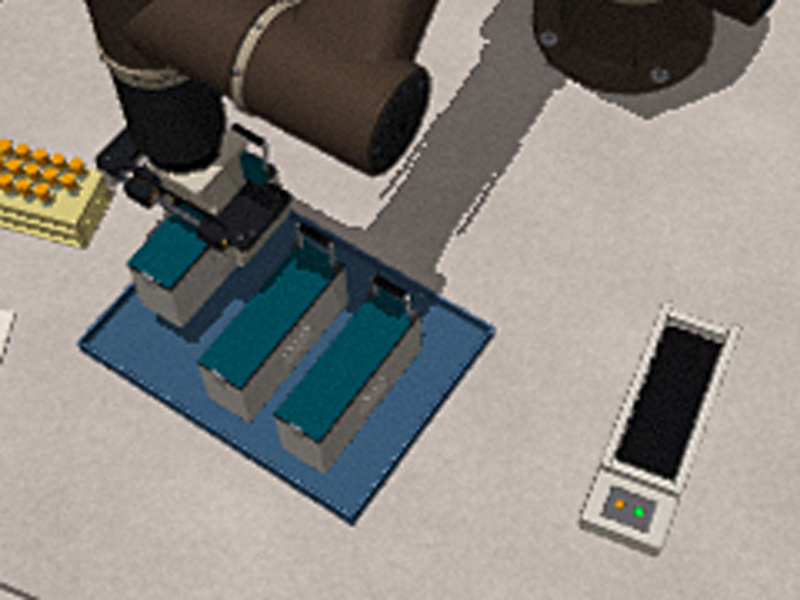

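The box hangs level and weighs 6.95 N (about 0.71 kg), which confirms it is the full one. A and B are standing untouched. I'll raise it and carry it over to the dock.

Request:
{"name": "jog_arm", "arguments": {
  "deltas": [
    [[-1,0,0,1,0],[-1,0,0,2.5,0],[-1,0,0,3,0],[-1,0,0,3,0],[-1,0,1,1.5,0],[-1,-0.4,2,1,0],[-1,-0.5,4,0,0.02],[-1,-0.5,5,0,0.02]]
  ]
}}

```text
time_s: 28.65
tcp_pos: [0.5445, -0.1614, 0.2529]
eef_rot: [-180.0, 0.1, -7.9]
contact_force: [1.0, 0.6, -6.9]
gripper_width: 0.0558
gripper_force: 30.0
```

Request:
{"name": "jog_arm", "arguments": {
  "deltas": [
    [[-1,-0.5,5,0,0.02],[-1,-0.5,5,0,0.02],[-1,-0.5,5,0,0.02],[-1,-0.5,5,0,0.02],[-1,-0.5,5,0,0.02],[-1,-0.5,5,0,0.02],[-1,-0.5,4,0,0.02],[-1,-0.5,3,0,0.007]]
  ]
}}

```text
time_s: 29.65
tcp_pos: [0.5038, 0.2089, 0.253]
eef_rot: [180.0, 0.1, 0.7]
contact_force: [0.6, -1.0, -6.7]
gripper_width: 0.0561
gripper_force: 30.0
```

Request:
{"name": "jog_arm", "arguments": {
  "deltas": [
    [[-1,-0.4,1.5,0,0],[-1,-0.4,1,0,0],[-1,0,0,0,0],[-1,0,0,0,0]]
  ]
}}

```text
time_s: 30.15
tcp_pos: [0.4976, 0.2311, 0.2537]
eef_rot: [180.0, 0.0, 0.6]
contact_force: [-0.6, -0.6, -7.0]
gripper_width: 0.0562
gripper_force: 30.0
```

```bash
python3 f.py 4
```

```text
30.35 [497.84 231.16 253.66] [180.     0.     0.53] F [ 0.1  -0.27 -6.57 -0.09  0.08 -0.01] sd [0.3  0.79 0.37] g 0.05596311419338195 29.971481831744313
```

Request:
{"name": "jog_arm", "arguments": {
  "deltas": [
    [[-1,0.2,0,-1.5,0],[-1,0.2,0,-3,0],[-1,0,0,-3.5,0],[-1,0,0,-3,0],[-1,0,0,-1.8,0],[-1,0,0,-0.6,0],[-1,0,0,0,0],[-1,0,0,0,0]]
  ]
}}

```text
time_s: 31.35
tcp_pos: [0.5022, 0.2322, 0.1204]
eef_rot: [-179.9, -0.1, 0.6]
contact_force: [-0.1, -0.7, -7.3]
gripper_width: 0.0556
gripper_force: 30.0
```

```bash
cat > lid.py <<'E'
from h import *
s=r.get_state(); zl=s['tcp_pos'][2]-.0648+.085
ci=r.camera_info('scene'); im=shot('scene','s%d'%(s['time_s']*100)); print(s['time_s'],s['tcp_pos'],s['contact_force'])
h=cv2.cvtColor(im,cv2.COLOR_BGR2HSV); m=((h[...,0]>82)&(h[...,0]<98)&(h[...,1]>130)).astype(np.uint8)
for c in cv2.findContours(m,cv2.RETR_EXTERNAL,cv2.CHAIN_APPROX_NONE)[0]:
    if cv2.contourArea(c)<60: continue
    for z in (zl,.089):
        P=np.array([atz(ci,u,v,z)[:2]*1000 for u,v in c[:,0]],np.float32); q=cv2.minAreaRect(P)
        if P[:,1].mean()>50 or z==.089: print(round(z,3),np.round(q[0],1),np.round(q[1],1),round(q[2],1),'y',P[:,1].min(),P[:,1].max(),'xmax',P[:,0].max())
E
python3 lid.py
```

```text
31.35 [0.50221687 0.23217387 0.12043342] [-0.05835203 -0.72023699 -7.3364999 ]
0.141 [551.6 232.8] [80.5 56.2] 0.1 y 204.64146 260.92093 xmax 591.8995
0.089 [524.1 230.9] [83.8 58.5] 0.1 y 201.58333 260.17554 xmax 566.04425
0.089 [625.5 -86.1] [ 56.  180.4] 79.7 y -128.34267 -47.608097 xmax 716.5866
0.089 [ 603.6 -185.9] [ 56.2 179.2] 79.7 y -227.15645 -146.41785 xmax 695.4171
```

Request:
{"name": "jog_arm", "arguments": {
  "deltas": [
    [[-1,0,-0.1,-0.4,0],[-1,0,0,-0.7,0],[-1,0,0,-0.8,0],[-1,0,0,-0.8,0],[-1,0,0,-0.6,0],[-1,0,0,-0.4,0],[-1,0,0,-0.3,0],[-1,0,0,0,0]]
  ]
}}

```text
time_s: 32.4
tcp_pos: [0.5017, 0.2307, 0.0795]
eef_rot: [180.0, 0.0, 0.6]
contact_force: [0.4, 0.9, -6.5]
gripper_width: 0.0561
gripper_force: 30.0
```

```bash
python3 f.py 5
```

```text
32.65 [501.82 230.89  79.89] [-179.98   -0.02    0.59] F [ 0.28 -0.2  -7.47 -0.1   0.11 -0.01] sd [0.39 0.52 0.47] g 0.056097775877529746 29.97150412411429
```

Request:
{"name": "jog_arm", "arguments": {
  "deltas": [
    [[-1,0,0,-0.1,0],[-1,0,0,-0.1,0],[-1,0,0,-0.1,0],[-1,0,0,0,0]]
  ]
}}

```text
time_s: 33.15
tcp_pos: [0.5017, 0.2308, 0.0768]
eef_rot: [180.0, -0.0, 0.6]
contact_force: [-0.7, -0.9, -4.1]
gripper_width: 0.0558
gripper_force: 30.0
```

```bash
python3 f.py 5
```

```text
33.4 [501.7  230.78  76.78] [-180.     -0.      0.59] F [-1.61 -0.57 -2.93 -0.25  0.61  0.04] sd [0.39 0.57 0.62] g 0.055893595811781265 29.969301628880203
```

Contact is at the expected height. One more half millimetre, then I release.

Request:
{"name": "jog_arm", "arguments": {
  "deltas": [
    [[-1,0,0,-0.05,0],[-1,0,0,0,0],[-1,0,0,0,0]]
  ]
}}

```text
time_s: 33.78
tcp_pos: [0.5017, 0.2307, 0.0767]
eef_rot: [-180.0, -0.0, 0.6]
contact_force: [-5.4, -1.8, 6.0]
gripper_width: 0.056
gripper_force: 30.0
```

```bash
python3 f.py 4
```

```text
33.975 [501.75 230.75  76.75] [-179.99   -0.02    0.59] F [-4.59 -2.23  5.52 -0.55  1.78 -0.01] sd [0.41 0.16 0.4 ] g 0.055914697102260345 29.96644045226276
```

Request:
{"name": "jog_arm", "arguments": {
  "deltas": [
    [[-0.2,0,0,0,0],[0.4,0,0,0,0],[0.7,0,0,0,0],[1,0,0,0,0],[1,0,0,0,0],[1,0,0,0,0],[1,0,0,0,0]]
  ]
}}

```text
time_s: 34.85
tcp_pos: [0.5017, 0.2308, 0.0761]
eef_rot: [-180.0, -0.0, 0.6]
contact_force: [-0.1, 1.0, -0.1]
gripper_width: 0.0875
gripper_force: 0.0
```

Request:
{"name": "jog_arm", "arguments": {
  "deltas": [
    [[1,0,0,1,0],[1,0,0,3,0],[1,0,0,5,0],[1,0,0,5,0],[1,0,0,4,0],[1,0,-5,2,0],[1,0,-6,0,0],[1,0,-6,0,0]]
  ]
}}

```text
time_s: 35.85
tcp_pos: [0.5014, 0.0593, 0.2775]
eef_rot: [-180.0, -0.1, 0.6]
contact_force: [1.6, 0.6, 0.6]
gripper_width: 0.0879
gripper_force: 0.0
```

Request:
{"name": "jog_arm", "arguments": {
  "deltas": [
    [[1,0,-3,0,0],[1,0,0,0,0],[1,0,0,0,0]]
  ]
}}

```text
time_s: 36.22
tcp_pos: [0.5018, 0.0309, 0.2767]
eef_rot: [-180.0, -0.0, 0.6]
contact_force: [0.2, 0.6, 0.1]
gripper_width: 0.0875
gripper_force: 0.0
```

```bash
sed -i 's/^s=r.get_state(); zl=.*/s=r.get_state(); zl=.097/' lid.py; python3 lid.py; python3 - <<'E'
from h import *
im=shot('scene','s3'); c=im[130:290,130:440]; cv2.imwrite('pics/s3c.png',cv2.resize(c,(800,413),interpolation=cv2.INTER_CUBIC))
E
```

```text
36.225 [0.5017619  0.03088509 0.27670084] [0.23506941 0.61055373 0.10987534]
0.097 [500.5 231.1] [180.7  56.7] 0.1 y 202.5826 259.4715 xmax 590.91644
0.089 [496.1 230.8] [181.8  57.1] 0.1 y 202.112 259.35098 xmax 587.0389
0.089 [625.2 -86. ] [ 55.9 179.9] 79.8 y -127.25543 -47.608097 xmax 718.5411
0.089 [ 604.1 -186. ] [ 56.2 178.1] 79.7 y -227.15645 -146.41785 xmax 695.4171
```

View pics/s3c.png

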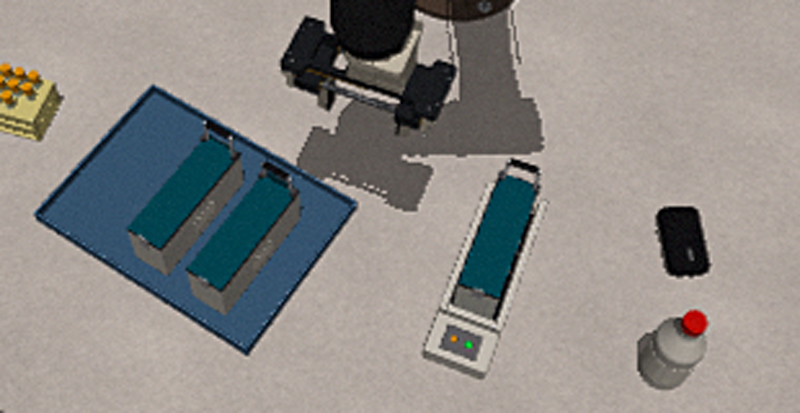

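The full box sits centred and flat in the dock: read at z = 0.097, its lid measures 180.7 x 56.7 mm, as expected for a seated box. A and B stand in the tray, and the rack, bottle and mouse haven't moved. I'm handing the job in.

```bash
python3 -c "
from plant import r
print(r.close_job())"
```

```text
the job is handed in; nothing more can be done
None
```

Box C was the full one (3.75 N at the handle against about 1.0 and 1.3 N for the light boxes); it now sits flat in the dock, the two light boxes are still standing in the tray, and the job was handed in at about 36 s.

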